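Bring the marble block on the slide carriage to the index mark

ROBOT

A 7-joint arm with a two-finger parallel gripper is mounted at the origin on the work surface. World frame = base frame: x ahead of the robot, y to its left, z up, the work surface at z = 0. Lengths are in mm, angles in rad, forces in N, time in s.
With the tool pointing down it reaches from about 400 to 875 mm from the base axis. Payload 19.3 kg.
Tool frame: the origin (TCP) lies between the finger pads; the fingertips stand 11 mm ahead of it and the grasp point (between the pads) lies 8 mm behind it (finger_overhang is the distance from the TCP to the fingertips, in mm); z points along the fingers, y is the line along which they close (so a half turn about z gives the same grasp; the last joint's range is limited). The gripper opens to 85 mm and grips with 20 to 120 N. Pads are 22 mm wide; open, the fingers measure 114 mm over their backs; the gripper's body (76 mm by 85 mm) begins 54 mm behind the grasp point. The pads swing forward as they close: fully open they stand 13 mm farther back than shut.
Start: joints at [-1.19, 0.521, -0.036, 1.599, 0.021, 1.021, -0.113], TCP at [272.32, 562.545, 242.291] pointing down, gripper open.
Joint ranges: [-2.91, 2.91], [-0.3, 2.13], [-1.5, 1.42], [0.17, 2.43], [-1.26, 4.41], [0.16, 1.93], [-2.52, 2.52]. Speed limits (rad/s): [1.89, 1.89, 2.39, 2.39, 3.01, 3.01, 3.01].

INTERFACE

Orientations are given as a unit quaternion [x, y, z, w].
In Python, from rig import goto, move_l, set_joints, let_go, grasp, pause, ik, state, get_image, camera_params, IKError, close_job, look_for, tip_of, finger_overhang gives the robot as it stands. Calls block until the motion is done:
- goto(position, orientation): joint-space move of the TCP to a pose.
- move_l(position, orientation=None, feed=150): straight line of the TCP; orientation=None keeps the orientation; feed is the mean speed in mm/s.
- set_joints(angles): joint-space move.
- let_go() and grasp(): open the fingers fully, or close them until they stop; the grip force is fixed at half the most.
- pause(seconds).
- ik(position, orientation): joint angles nearest the present ones, or None.
- state(): the state.
- get_image(name): name is "side" or "top"; returns (picture, depth): 384x512x3 uint8, red, green, blue; 384x512 float32, mm along the optical axis (not along the pixel's ray), 0 where there is no reading.
- camera_params(name): a dict with "fx", "fy", "cx", "cy" (pixels), "k1" (the pictures are not rectified: a ray, as slopes to the right and down, at radius r is drawn at 1 + k1 r^2 times it, then the intrinsics apply), "origin" and "orientation" of the camera in the world. Camera axes: x right, y down, z forward; pixel columns grow to the right and rows downward; lengths in mm; the calibration is good to about 2 mm. A picture is of the moment at which its call begins. camera_params takes no time and is no camera call.
A pose or a line that the arm cannot do raises IKError and nothing moves.
- close_job(): hands the job in; it is judged then, once.
Trained networks look in the newest picture that a camera, given by its name, has taken for a name from the list of things; names that differ only in an ending like _2 or _b are one class to them, and where a whole thing is asked for, a point or a joint stands for the part that bears it (a point fixed in the world has none). Each returns a list of dicts, best first, with "conf" (0 to 1); they miss things now and then, are a little off and sometimes report something else, mostly with a low value. They report only what shows in the picture. A call takes as long as a camera call.
- look_for(camera, name): "rect" ([left, top, right, bottom] in pixels, round what is visible of it).
- tip_of(camera, name): "position" ([column, row] in pixels: a listed point, or the origin of a listed thing).
The state is a dict: "t": time; "joint_positions": joint angles; "qd": joint speeds; "joint_efforts": joint torques, N m; "tcp_pos": TCP position; "ee_rot": TCP orientation; "ft_force": force on the tool from outside, world axes, zero at the start; "wrist_torque": the same for the moment, N m; "finger_gap": finger opening in mm; "gripper_force": force on a finger pad.
Only numpy, scipy, OpenCV 4.12 (cv2) and the standard library are available. Lean on these libraries where they do the work, as an engineer would, in place of code of your own. Each camera call takes 0.05 s, during which the arm holds its last target. There are 200 camera calls.

TASK

Roll the heavy carriage with the half-carved marble along its slide until its red pointer stands level with the red index mark, and leave it there released and at rest. It coasts almost without friction, so push and brake it only by pressing gently with the fingers on its two yellow sprung pads, never gripping it or touching the stone or any other part of it, and never let it run into the end stop. Leave the bust, mug, jar and marble offcut beside the slide alone.

Things in the scene. Friction and masses are not known exactly. Their poses are not given: they have to be found in the camera images.
- bed: Green slide bed, fixed, 280 wide (x) x 740 long (y) x 40 mm high, two level steel rails along its y axis. Origin: centre of its underside; y points along the rails to the end stop with black rubber noses on its +y end (robot's left), x away from the robot, z up. New place and yaw each time.
- carriage (a joint): Travel q of the carriage along the bed's +y, m. Its centre lies at y = -0.170 + q in the bed's frame. It strikes the end stop at q = 0.335, the back stop at -0.005; starts at rest, q 0.015 to 0.085. Moving mass nominally 5.1 kg (may be 4.1 to 6.5); friction nominally 0.03 N plus 0.35 N per m/s: left alone it coasts far.
- slot (a point): Point on the carriage: centre of the slot between the yellow pads, at deck height (76 mm above the bench), 65 mm nearer the robot than the bed's centre line. Axes as the bed's. Slot 140 mm long along y between resting pad faces, open above and towards the robot. The marble begins 82 mm beyond (+x), 150 mm long, top 216 mm above the bench; blue pad housings 50 mm long, 110 wide, top at 140 mm.
- pointer (a point): Tip of the red pointer blade (4 mm thick) on the carriage's near edge, 150 mm nearer the robot than the bed's centre line, 72 mm above the bench, at the same y along the rails as the slot's centre. Axes as the bed's.
- mark_top (a point): Red index mark (30 x 8 mm, on a black 30 x 20 x 45 mm post) beside the bed's near edge: centre of its top, 59 mm above the bench. Its y axis is parallel to the rails. It stands where q is between 0.235 and 0.285, 50 to 100 mm before the end stop. The pointer's tip passes 5 mm beside it.
- pad_left: Yellow sprung pad at the slot's +y end, 90 mm wide (x), 48 mm high (82 to 130 mm above the bench), 45 mm out of its blue housing. Origin: centre of the face looking into the slot (-y), 106 mm above the bench, 70 mm from the slot's centre at rest. Push it in +y to drive the carriage. Spring 40 N/m, no preload, damping 0.5 N per m/s, travel 40 mm, then solid; pad mass 0.08 kg.
- pad_right: The same pad at the slot's -y end, looking towards +y, face 70 mm from the slot's centre at rest. Push it in -y to brake the carriage or send it back. Spring 40 N/m, no preload, travel 40 mm.
- bust: White plaster bust, 145 mm high, 80 mm wide, loose; origin: centre of its underside. A bystander.
- cup: Blue mug, 80 mm wide, 90 mm high, loose; origin: centre of its underside. A bystander.
- jar: Amber jar, 70 mm wide, 100 mm high, loose; origin: centre of its underside. A bystander.
- offcut: Marble offcut 90 x 60 x 50 mm, loose; origin: centre of its underside. A bystander.

How it is judged:
By the outcome, as a careful person would: the job done as asked, in the order asked, and still so for the second after the job is handed in, with the robot touching nothing.
It also fails if it takes over 35 s, if anything falls off the work surface, if the arm or the gripper's body presses on something with over 40 N, if the wrist force passes 120 N, or if a joint passes its speed limit or range.

## Working session

There is one attempt and no reset: what is moved stays moved. The work goes in short steps, each a Python script; the robot and the scene stay as the last script left them, time stands still between calls to the robot, and variables do not carry over. Pictures are saved under pics/ and viewed, at most 10 in all, crops included, and the job is handed in when it is done.

```bash
ls; mkdir -p pics
cat > h.py <<'E'
from rig import *
import numpy as np, cv2
from scipy.spatial.transform import Rotation as R
def ray(cam,px):
    c=camera_params(cam)
    K=np.array([[c["fx"],0,c["cx"]],[0,c["fy"],c["cy"]],[0,0,1.]])
    d=cv2.undistortPoints(np.array([[px]],float),K,np.array([c["k1"],0,0,0,0.]))[0,0]
    return np.array(c["origin"],float),R.from_quat(c["orientation"]).apply([d[0],d[1],1.])
def at_z(cam,px,z):
    o,d=ray(cam,px); return o+d*(z-o[2])/d[2]
def at_depth(cam,px,dep):
    o,d=ray(cam,px); return o+d*dep
E
python3 - <<'E'
from h import *
print(state())
for c in("top","side"):
    im,d=get_image(c); cv2.imwrite(f"pics/{c}0.png",im[:,:,::-1]); np.save(f"pics/{c}d.npy",d)
    p=camera_params(c);print(p)
    for n,z in dict(slot=76,pointer=72,mark_top=59,pad_left=106,pad_right=106,bed=0,bust=0,cup=0,jar=0,offcut=0).items():
        for r in tip_of(c,n)[:2]:
            u,v=r["position"]; dd=d[min(383,max(0,int(v))),min(511,max(0,int(u)))]
            print(c,n,round(r["conf"],2),np.round([u,v],1),"z:",at_z(c,(u,v),z).round(1),"dep:",at_depth(c,(u,v),dd).round(1))
print(state()["t"])
E
```

```text
pics
{'t': 0.0, 'joint_positions': array([-1.19021826,  0.52203622, -0.03633817,  1.59999644,  0.02121056,
        1.02109056, -0.11280224]), 'qd': array([-8.55501318e-04, -1.78961030e-04, -9.60116808e-05,  9.74696177e-05,
       -3.42355716e-04, -1.23803068e-03,  9.67204322e-04]), 'joint_efforts': array([-5.88770363e-04, -9.27122068e+01,  1.98020540e+00, -3.69928980e+01,
        1.79932552e-02,  8.41161353e-03,  5.10856125e-05]), 'tcp_pos': array([272.18060166, 562.26500666, 241.71590926]), 'ee_rot': array([ 2.23484348e-01,  9.74707350e-01, -5.66071247e-04, -8.62313957e-05]), 'ft_force': array([ 0.26696768, -0.42349778, -1.16901101]), 'wrist_torque': array([-0.05416109, -0.00267554, -0.04813125]), 'gripper_force': 0.0, 'finger_gap': 85.47892135275117}
{'fx': 480.11894055651607, 'fy': 480.11894055651607, 'cx': 251.8185769783178, 'cy': 188.00415126068773, 'k1': -0.19257624549614966, 'origin': array([ 173.57693185,    2.25868414, 1735.47396495]), 'orientation': array([-0.70320558,  0.70468291, -0.06767141,  0.06591277])}
top slot 0.93 [269.2 196.6] z: [460.5 -63.2  76. ] dep: [459.3 -6
[... 1104 characters left out ...]
.1] z: [483.  -66.5  76. ] dep: [483.3 -65.4  75.1]
side pointer 0.87 [230.7 213.8] z: [377.  -64.2  72. ] dep: [390.6  17.    6.7]
side pointer 0.68 [204.2 152.4] z: [334.9 422.4  72. ] dep: [341.1 486.4  34.7]
side mark_top 0.51 [218.5 188.8] z: [358.7 129.5  59. ] dep: [369.3 209.2   2.7]
side pad_left 0.89 [249.4 195.1] z: [463.4  -3.4 106. ] dep: [466.6  10.8  95.5]
side bed 0.83 [263.2 210.6] z: [528.9  20.5   0. ] dep: [ 486.1 -139.6  129. ]
side bust 0.96 [309.6 322. ] z: [ 539.  -564.1    0. ] dep: [ 531.4 -580.1   22.5]
side cup 0.61 [241.1 148.5] z: [539.1 549.7   0. ] dep: [509.4 399.7  87.2]
side offcut 0.67 [265.4 325.7] z: [ 399.2 -548.7    0. ] dep: [ 389.4 -581.9   45.8]
1.1
```

Run:
```python
import cv2
t=cv2.imread("pics/top0.png");s=cv2.imread("pics/side0.png")
cv2.imwrite("pics/tc.png",cv2.resize(t[130:250,170:330],None,fx=5,fy=5,interpolation=cv2.INTER_CUBIC))
cv2.imwrite("pics/sc.png",cv2.resize(s[120:270,160:360],None,fx=4,fy=4,interpolation=cv2.INTER_CUBIC))
```

```text
(no output)
```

View pics/tc.png

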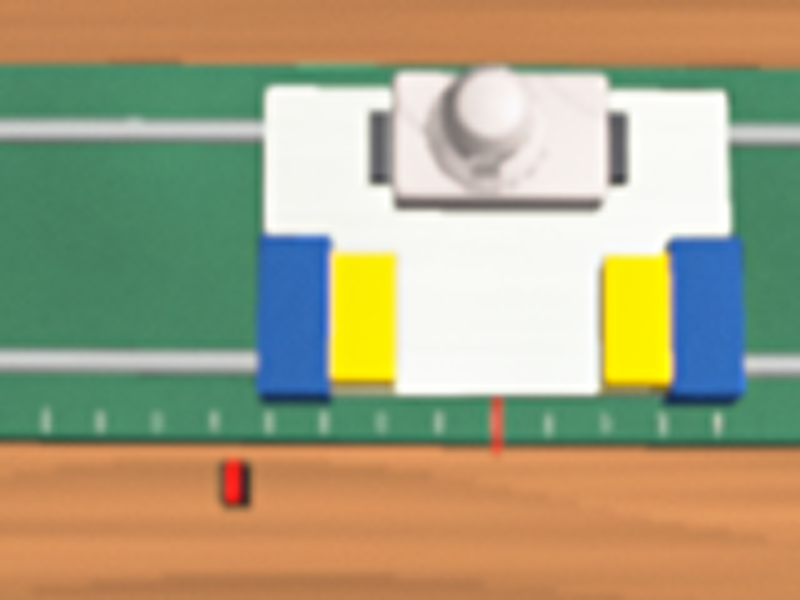

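View pics/sc.png

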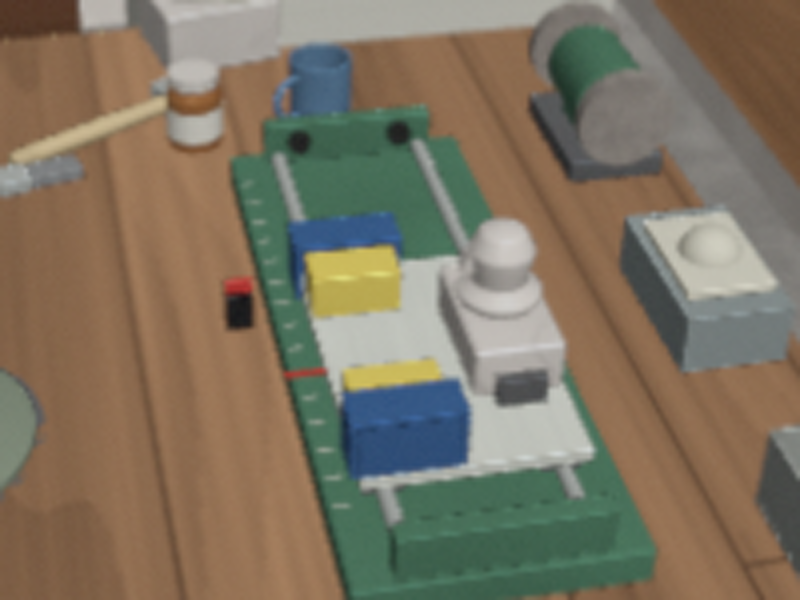

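View pics/top0.png

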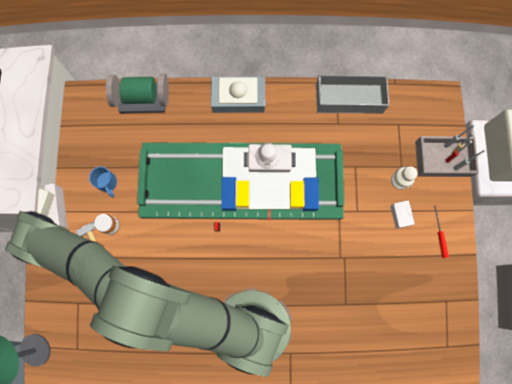

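```bash
cat >> h.py <<'E'
def blobs(im,col,roi,minA=4):
    hsv=cv2.cvtColor(im,cv2.COLOR_RGB2HSV).astype(int); H,S,V=hsv[...,0],hsv[...,1],hsv[...,2]
    m={'red':((H<6)|(H>174))&(S>150)&(V>90),'yel':(H>22)&(H<35)&(S>150)&(V>100),'blue':(H>103)&(H<122)&(S>130)&(V>50)}[col]
    z=np.zeros(m.shape,bool); a,b,c,d=roi; z[b:d,a:c]=m[b:d,a:c]
    n,l,st,ce=cv2.connectedComponentsWithStats(z.astype(np.uint8),connectivity=8)
    return [(ce[i],st[i]) for i in range(1,n) if st[i][4]>=minA]
E
python3 - <<'E'
from h import *
print(finger_overhang, state()["t"])
for cam,roi in(("top",(130,135,350,240)),("side",(195,140,330,250))):
    im=cv2.imread(f"pics/{cam}0.png")[:,:,::-1].copy()
    for col,z in(("red",65),("yel",130),("blue",140)):
        for ce,st in blobs(im,col,roi): print(cam,col,ce.round(2),st,at_z(cam,ce,z).round(1))
im=cv2.imread("pics/top0.png").astype(int)
# bed near/far edges: green mask, per column; end edges
hsv=cv2.cvtColor(im.astype(np.uint8),cv2.COLOR_BGR2HSV)
g=(hsv[...,0]>60)&(hsv[...,0]<90)&(hsv[...,1]>90)
near=[];far=[]
for c in range(145,340,5):
    r=np.where(g[135:230,c])[0]+135
    near.append(at_z("top",(c,r.max()+.5),40)[:2]); far.append(at_z("top",(c,r.min()-.5),40)[:2])
for e in(near,far):
    e=np.array(e); p=np.polyfit(e[:,1],e[:,0],1); 
    for _ in range(3):
        k=abs(e[:,0]-np.polyval(p,e[:,1]))<4; p=np.polyfit(e[k,1],e[k,0],1)
    print("edge slope,x0",p,k.sum(),len(k))
for r in(150,160,200,208): 
    c=np.where(g[r,130:350])[0]+130; print(r,at_z("top",(c.min()-.5,r),40).round(1),at_z("top",(c.max()+.5,r),40).round(1))
E
```

```text
11.0 1.1
top red [269.  214.5] [269 210   1  10  10] [398.7 -62.4  65. ]
top red [216.41 226.  ] [215 222   4   9  34] [358.4 121.8  65. ]
top yel [242.42 193.55] [236 181  13  26 314] [461.9  29.9 130. ]
top yel [297.04 193.7 ] [291 181  13  27 341] [ 461. -156.  130.]
top blue [228.04 193.47] [221 177  15  33 424] [460.4  78.3 140. ]
top blue [311.12 193.68] [304 178  15  32 429] [ 459.1 -202.9  140. ]
side red [219.09 191.13] [216 189   7   5  23] [357.4 103.8  65. ]
side red [234. 213.] [231 213   7   1   7] [392. -53.  65.]
side blue [244.49 178.2 ] [232 173  28  17 196] [458.1  68.7 140. ]
side blue [260.69 226.72] [246 216  31  23 591] [ 452.5 -240.1  140. ]Traceback (most recent call last):
  File "<stdin>", line 14, in <module>
    return umr_maximum(a, axis, None, out, keepdims, initial, where)
ValueError: zero-size array to reduction operation maximum which has no identity
```

```bash
cat >> h.py <<'E'
def redc(im,a,b,c,d):
    w=im[b:d,a:c].astype(float); w=np.clip(w[...,0]-1.9*np.maximum(w[...,1],w[...,2])-10,0,None)
    yy,xx=np.mgrid[b:d,a:c]; return np.array([(w*xx).sum(),(w*yy).sum()])/w.sum(), w.sum()
E
python3 - <<'E'
from h import *
im=cv2.imread("pics/top0.png")[:,:,::-1].copy()
for n,b,z in(("ptr",(265,209,274,222),72),("mark",(211,220,223,232),57)):
    c,s=redc(im,*b); print(n,c,s,at_z("top",c,z))
im=cv2.imread("pics/side0.png")[:,:,::-1].copy()
for n,b,z in(("ptr",(229,208,242,218),72),("mark",(212,185,226,197),54)):
    c,s=redc(im,*b); print(n,c,s,at_z("side",c,z))
Q=[np.sin(.00235),np.cos(.00235),0,0]
def T(f,*a,**k):
    t=state()["t"]; f(*a,**k); s=state(); print(f.__name__,round(s["t"]-t,3),s["tcp_pos"].round(1),np.abs(s["qd"]).max().round(3))
T(grasp)
print(state()["finger_gap"])
T(move_l,[456,-63,250],Q,feed=350)
T(move_l,[456,-63,104],feed=250)
for c in("top","side"):
    im,d=get_image(c); cv2.imwrite(f"pics/{c}1.png",im[:,:,::-1])
    for ce,st in blobs(im,"blue",(130,135,350,250)): print(c,ce.round(2),st)
im=np.hstack([cv2.imread("pics/top1.png")[100:300,130:370],cv2.imread("pics/side1.png")[100:300,130:370]])
cv2.imwrite("pics/v1.png",cv2.resize(im,None,fx=1.6,fy=1.6))
print(state()["ft_force"],state()["t"])
E
```

```text
ptr [268.95393662 215.73636067] 306.1000000000001 [393.38498462 -61.88512267  72.        ]
mark [216.16116628 225.9433192 ] 3796.7000000000003 [359.48889789 123.29391188  57.        ]
ptr [234.17544987 212.88560411] 155.60000000000002 [391.2226264  -61.15899625  72.        ]
mark [219.29317357 191.35099483] 909.7000000000002 [360.09253389 117.4191831   54.        ]
call 0.767 [272.3 562.5 242.3] 0.002
-0.2847218195226819
call 2.017 [455.7 -62.3 250. ] 0.005
call 0.733 [456.3 -62.8 104.7] 0.024
top [228.09 191.06] [222 177  14  31 358]
top [311.1  193.67] [304 178  15  32 428]
side [236.31 179.8 ] [232 175  11  15  80]
side [260.66 226.72] [246 216  31  23 590]
[-0.28928883 -0.37077328  0.35033994] 4.7167
```

View pics/v1.png

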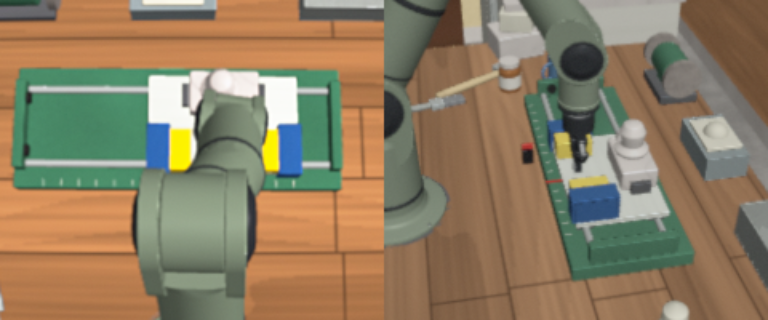

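```bash
cat >> h.py <<'E'
Q=[np.sin(.00235),np.cos(.00235),0,0]
def mv(y,feed): move_l([456+.0047*(y+63),y,104],Q,feed=feed)
S0={"side":(260.67,226.72),"top":(311.11,193.68)}; ZB={"side":115,"top":140}
def trk(cam):
    t=state()["t"]; im,_=get_image(cam)
    b=[x for x in blobs(im,"blue",(130,135,350,250)) if x[1][4]>250]
    if not b: return t,None,0
    ce,st=max(b,key=lambda x:x[0][0] if cam=="top" else x[0][1])
    return t,at_z(cam,ce,ZB[cam])[1]-at_z(cam,S0[cam],ZB[cam])[1],int(st[4])
def track(n,top=4):
    L=[]
    for i in range(n):
        c="top" if i%top==top-1 else "side"
        t,s,a=trk(c); print(c,round(t,3),None if s is None else round(s,2),a)
        if c=="side" and s is not None: L.append((t,s))
    L=np.array(L)
    if len(L)>2: print("v",np.polyfit(L[:,0],L[:,1],1)[0].round(1),"last half",np.polyfit(L[len(L)//2:,0],L[len(L)//2:,1],1)[0].round(1))
    s=state(); print("t",s["t"],"y",s["tcp_pos"][1],"F",s["ft_force"].round(2))
E
python3 - <<'E'
from h import *
trk("side"); mv(17,200); track(16)
E
```

```text
side 5.317 7.9 585
side 5.367 10.61 585
side 5.417 13.99 586
top 5.467 16.9 431
side 5.517 19.7 581
side 5.567 23.19 575
side 5.617 26.14 574
top 5.667 28.32 429
side 5.717 32.45 573
side 5.767 35.19 572
side 5.817 38.28 568
top 5.867 41.41 420
side 5.917 44.1 557
side 5.967 46.59 556
side 6.017 50.01 561
top 6.067 51.93 422
v 60.3 last half 58.1
t 6.1167 y 17.011458633223704 F [-0.49  0.19  0.14]
```

Run:
```python
from h import *
pause(.6); track(3,9); mv(50,100); track(8)
```

```text
side 6.717 87.14 531
side 6.767 89.95 536
side 6.817 92.11 535
v 49.7 last half 43.1
t 6.8667 y 17.028692684408078 F [-0.55  1.08 -0.  ]
side 7.35 116.8 524
side 7.4 118.89 520
side 7.45 121.19 516
top 7.5 122.78 421
side 7.55 124.93 513
side 7.6 127.0 509
side 7.65 129.22 512
top 7.7 132.47 421
v 40.9 last half 43.0
t 7.75 y 49.7150734036919 F [0.19 0.29 0.52]
```

Run:
```python
from h import *
mv(55.5,60); pause(.25); track(9)
```

```text
side 8.25 152.07 492
side 8.3 153.56 500
side 8.35 155.21 499
top 8.4 156.98 426
side 8.45 158.59 496
side 8.5 159.87 495
side 8.55 161.81 494
top 8.6 164.02 431
side 8.65 165.09 488
v 32.6 last half 33.1
t 8.7 y 55.4709105476078 F [ 0.27 -0.21 -0.46]
```

Run:
```python
from h import *
track(10,3)
```

```text
side 8.7 166.49 489
side 8.75 168.13 484
top 8.8 169.39 403
side 8.85 171.24 484
side 8.9 172.37 483
top 8.95 171.29 367
side 9.0 175.2 492
side 9.05 176.84 488
top 9.1 172.94 334
side 9.15 178.65 491
v 27.5 last half 25.4
t 9.2 y 55.51380896757017 F [-0.06  0.2   0.65]
```

Run:
```python
from h import *
track(3,9)
```

```text
side 9.2 179.22 490
side 9.25 179.82 491
side 9.3 180.27 489
v 10.6 last half 9.0
t 9.35 y 55.519094334074 F [0.1  0.05 0.31]
```

Run:
```python
from h import *
mv(95,250); track(8,9)
```

```text
side 9.658 180.52 486
side 9.708 180.47 487
side 9.758 180.43 487
side 9.808 180.64 484
side 9.858 180.51 489
side 9.908 180.67 486
side 9.958 180.6 485
side 10.008 180.66 487
v 0.5 last half 0.8
t 10.0583 y 94.60605974783843 F [-1.05  0.65 -0.  ]
```

Run:
```python
from h import *
for c in("top","side"):
    im,_=get_image(c); cv2.imwrite(f"pics/{c}2.png",im[:,:,::-1])
a=cv2.imread("pics/top2.png")[150:250,170:290];b=cv2.imread("pics/side2.png")[150:250,180:300]
cv2.imwrite("pics/v2.png",cv2.resize(np.vstack([a,b])if 0 else np.hstack([a,b]),(792,330)))
cv2.imwrite("pics/v2s.png",cv2.resize(cv2.imread("pics/side2.png")[170:215,200:260],None,fx=12,fy=12,interpolation=cv2.INTER_CUBIC))
```

```text
(no output)
```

View pics/v2.png

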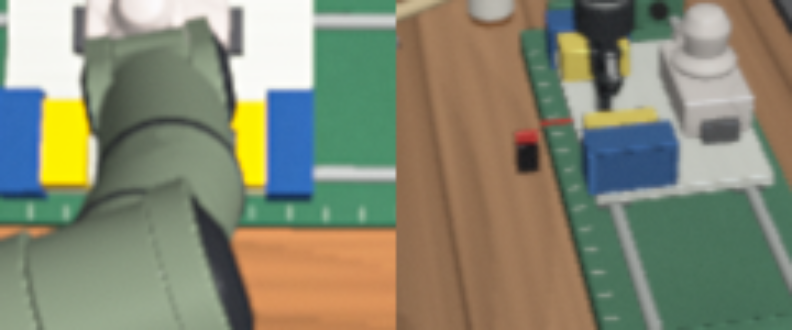

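View pics/v2s.png

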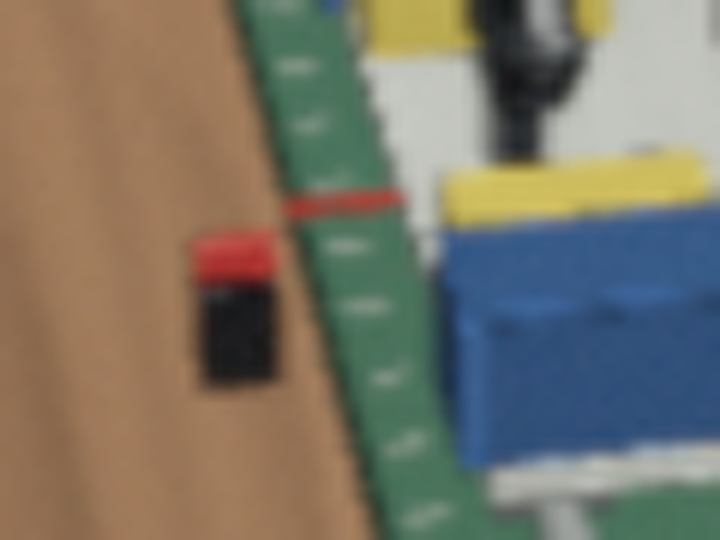

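Run:
```python
from h import *
im=cv2.imread("pics/top2.png")[:,:,::-1].copy()
for ce,st in blobs(im,"blue",(130,135,350,250)): print(ce.round(2),st,at_z("top",ce,140).round(1))
im=cv2.imread("pics/side2.png")[:,:,::-1].copy()
for n,b,zs in(("ptr",(224,183,235,191),(72,)),("mark",(212,185,224,197),(59,52,45))):
    c,s=redc(im,*b); print(n,c,s,[at_z("side",c,z).round(1) for z in zs])
for v in (189.5,190,191,193): print(v,at_z("side",(219.3,v),59).round(1))
print(trk("side"))
```

```text
[174.65 193.  ] [168 177  16  33 438] [462.3 259.8 140. ]
[257.83 193.49] [251 178  14  32 417] [460.2 -22.3 140. ]
ptr [227.23731139 186.57201646] 72.90000000000002 [array([394.9, 120.2,  72. ])]
mark [219.30063919 191.38329292] 907.4000000000001 [array([359.1, 110.2,  59. ]), array([360.5, 120. ,  52. ]), array([361.8, 129.8,  45. ])]
189.5 [361.2 123.8  59. ]
190 [360.7 120.2  59. ]
191 [359.6 112.9  59. ]
193 [357.4  98.7  59. ]
(10.1583, np.float64(180.54362842292312), 486)
```

Run:
```python
from h import *
mv(168,150); mv(176.2,60); track(14,5)
```

```text
side 11.125 180.53 486
side 11.175 180.43 485
side 11.225 180.46 487
side 11.275 180.66 487
top 11.325 180.52 417
side 11.375 180.65 487
side 11.425 180.52 486
side 11.475 180.69 486
side 11.525 180.52 486
top 11.575 180.52 417
side 11.625 180.55 488
side 11.675 180.43 487
side 11.725 180.34 486
side 11.775 180.53 486
v -0.1 last half -0.7
t 11.825 y 176.2300845673588 F [ 0.41 -0.62 -0.13]
```

Run:
```python
from h import *
im,_=get_image("top"); cv2.imwrite("pics/top3.png",im[:,:,::-1])
for ce,st in blobs(im,"red",(130,135,350,240),2): print(ce,st)
mv(177.4,60); track(12,20)
cv2.imwrite("pics/v3.png",cv2.resize(im[170:240,170:280,::-1],None,fx=6,fy=6,interpolation=cv2.INTER_CUBIC))
```

```text
[216.6 217.2] [216 216   2   3   5]
[216.5        224.79166667] [215 222   4   7  24]
side 12.125 180.64 485
side 12.175 180.69 487
side 12.225 180.61 486
side 12.275 181.09 486
side 12.325 181.25 483
side 12.375 181.0 483
side 12.425 180.86 485
side 12.475 181.17 484
side 12.525 181.03 486
side 12.575 181.21 486
side 12.625 181.31 488
side 12.675 181.46 483
v 1.3 last half 2.0
t 12.725 y 177.38596145802336 F [ 0.12 -0.46  0.81]
```

View pics/v3.png

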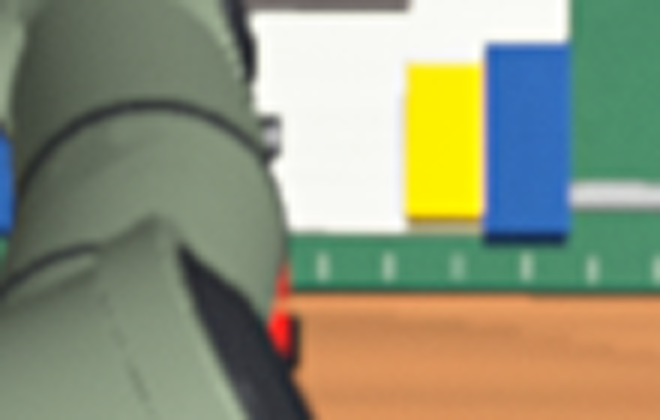

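Run:
```python
from h import *
pause(.4); track(8,20)
```

```text
side 13.125 181.78 483
side 13.175 181.62 483
side 13.225 181.7 485
side 13.275 181.46 486
side 13.325 181.47 483
side 13.375 181.78 481
side 13.425 181.7 485
side 13.475 181.81 486
v 0.2 last half 1.8
t 13.525 y 177.3903202987615 F [-0.82  0.77  0.11]
```

Run:
```python
from h import *
mv(179.3,60); pause(.6); track(10,20)
```

```text
side 14.375 184.46 479
side 14.425 184.53 480
side 14.475 184.53 479
side 14.525 184.78 480
side 14.575 184.96 479
side 14.625 184.84 483
side 14.675 184.92 481
side 14.725 184.94 480
side 14.775 184.71 482
side 14.825 184.8 482
v 0.8 last half -0.6
t 14.875 y 179.2909918968809 F [-0.07  0.49  0.17]
```

Run:
```python
from h import *
mv(125,120); print(trk("side")); move_l([456.9,125,260],Q,feed=250); move_l([400,450,260],Q,feed=350)
a=trk("side");pause(.5);print(a,trk("side"),state()["t"])
im,_=get_image("top"); cv2.imwrite("pics/top4.png",im[:,:,::-1])
for n,b,z in(("ptr",(210,207,223,221),72),("mark",(211,222,223,232),57)):
    c,s=redc(im,*b); print(n,c,s,at_z("top",c,z).round(2))
for ce,st in blobs(im,"blue",(130,135,350,250)): print(ce.round(2),st,at_z("top",ce,140).round(1))
cv2.imwrite("pics/v4.png",cv2.resize(im[170:240,170:280,::-1],None,fx=7,fy=7,interpolation=cv2.INTER_CUBIC))
```

```text
(15.475, np.float64(184.81537970169552), 481)
(17.3917, np.float64(184.98714842395543), 483) (17.9417, np.float64(185.05633637368942), 482) 17.9917
ptr [215.63917028 216.72021225] 207.30000000000004 [390.21 124.35  72.  ]
mark [216.16701532 225.95687987] 3824.2000000000007 [359.44 123.27  57.  ]
[173.49 192.96] [167 177  15  33 433] [462.5 263.7 140. ]
[256.19 193.52] [250 178  14  32 416] [460.1 -16.8 140. ]
```

View pics/v4.png

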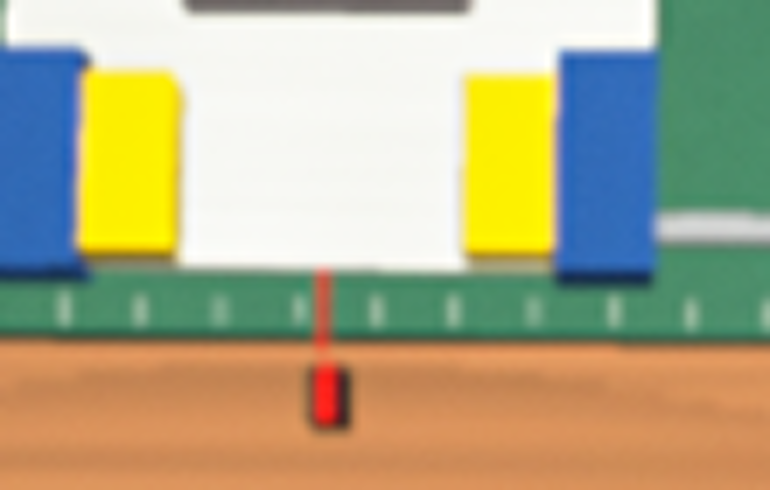

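```bash
python3 -c "
from rig import *
print(close_job())"
```

```text
the job is handed in; nothing more can be done
None
```

The carriage stands at rest with its red pointer level with the mark to within about 1 mm (measured in the top camera), the arm is clear of everything, and the job was handed in at about 18 s of the 35 s allowed.

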